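Stand the tipped glue bottle up in its tray

TASK

Of the three glue bottles in the wooden tray, one has tipped over across the tray. Stand it upright on its base on the tray's floor, at its own place in the row, without pushing about or tipping the two bottles standing beside it.

Things in the scene. Friction and masses are not known exactly. Their poses are not given: they have to be found in the camera images.
- tipped_bottle: White glue bottle tipped over in the tray: body 44 x 44 mm square, 85 tall; conical shoulder, round orange cap, 118 in all; 0.13 kg. Origin: centre of its base; z to the cap; x, y square to its flat sides. It starts with base in the tray, its far part on the far rail, cap away from the robot, raised about 33 degrees; y is level, roughly along the tray, its two y sides free to grasp.
- tray: Open wooden tray fixed to the desk, 96 mm (x) by 370 mm (y); floor 6 mm thick; rails 8 mm thick, 36 mm high above the desk; 80 mm wide inside. Origin: centre of its underside, on the desk. y runs along the row of bottles, x across it, away from the robot. Place and yaw (within 15 degrees) vary; the tipped bottle may be left, middle or right.
- neighbour_a: A glue bottle of the same make and size, standing upright in the tray. Origin: centre of its base, z up to the cap. Bottles in the row are about 130 mm apart, centre to centre.
- neighbour_b: Another glue bottle of the same make and size, standing upright in the tray. Origin: centre of its base, z up to the cap.
There are look-alikes about, which are no part of the job. What is shaped like the tipped_bottle but purple or yellow is not meant.

How it is judged:
By the outcome, as a careful person would: the job done as asked, in the order asked, and still so for the second after the job is handed in, with the robot touching nothing.
It also fails if it takes over 38 s, if anything falls off the work surface, if the arm or the gripper's body presses on something with over 40 N, if the wrist force passes 120 N, or if a joint passes its speed limit or range.

ROBOT

A 6-joint arm with a two-finger parallel gripper is mounted at the origin on the work surface. World frame = base frame: x ahead of the robot, y to its left, z up, the work surface at z = 0. Lengths are in m, angles in rad, forces in N, time in s.
With the tool pointing down it reaches from about 0.35 to 0.775 m from the base axis. Payload 7.3 kg.
Tool frame: the origin (TCP) lies between the finger pads; the fingertips stand 17 mm ahead of it and the grasp point (between the pads) lies 2 mm behind it; z points along the fingers, y is the direction in which the jaws open and shut (so a half turn about z gives the same grasp; the last joint's range is limited). The gripper opens to 92 mm and grips with 3 to 60 N. Pads are 19 mm wide; open, the fingers measure 130 mm over their backs; the gripper's body (75 mm by 190 mm) begins 47 mm behind the grasp point.
Start: joints at [-1.298, 0.342, 1.524, -0, 1.275, -0.146], TCP at [0.214, -0.48, 0.219] pointing down, gripper open.
Joint ranges: [-2.53, 2.53], [-0.77, 2.02], [0.04, 2.7], [-1, 4.14], [0.28, 2.66], [-3.11, 3.11]. Speed limits (rad/s): [2.57, 2.57, 3.14, 3.14, 3.14, 3.14].

INTERFACE

Orientations are given as [roll, pitch, yaw] about the fixed x, y, z axes, in that order (R = Rz(yaw) Ry(pitch) Rx(roll)).
In Python, from cell import sensors, vision, hand_in gives the robot as it stands.
- The arm moves only by the tool step_arm, never from a script. Its argument "series" is a list of rows, each a list of 5 numbers: the opening, from 0 (shut) to 1 (fully open), then the shift along the world's x, y, z each as a share of 25 mm, from -1 to 1, then the turn about the world's z as a share of 0.08 rad, from -1 to 1. A call has 1 to 12 rows; each row shifts and turns the commanded pose from where the row before left it; what a row does not reach is not made up. A row lasts 1/10 s, in which the tool goes at most 50 mm and 8.59 degrees, less where a joint would pass 70% of its speed; a pose out of reach is approached as far as the arm can. A call with a number of a shift or a turn outside -1 to 1 is refused whole. A call with a gripper value outside its range is refused whole. The fingers move at their own pace and stop on an object; "squeeze" is the grip in N (left out, the last holds). Time passes only in rows, so rows that do not move let the fingers close. It gives the time, the measured TCP pose, the force and the opening at its end, in the units of the state.
- sensors.observe(): the state, without advancing time (a new reading comes with each control period).
- vision.read_camera(name): name is "scene" or "top" or "wrist"; returns a dict with "pixels" (480x640x3 uint8, blue, green, red), "range_z" (480x640 float32, m along the optical axis (not along the pixel's ray), 0 where there is no reading), "camera_matrix" (3x3 intrinsics, pixels), "k1" (the pictures are not rectified: a ray, as slopes to the right and down, at radius r is drawn at 1 + k1 r^2 times it, then the intrinsics apply), "pose" (4x4, takes a point from camera to world coordinates). Camera axes: x right, y down, z forward; pixel columns grow to the right and rows downward; lengths in m; the calibration is good to about 2 mm. A picture is of the moment at which its call begins.
- hand_in(): hands the job in, once; it reports no verdict.
The state is a dict: "time": time; "qpos": joint angles; "qvel": joint speeds; "joint_efforts": joint torques, N m; "tool_pos": TCP position; "tool_rot": TCP orientation; "contact_force": force on the tool from outside, world axes, zero at the start; "torque": the same for the moment, N m; "opening": finger opening in m.
Only numpy, scipy, OpenCV 4.12 (cv2) and the standard library are available. Lean on these libraries where they do the work, as an engineer would, in place of code of your own. Each camera call takes 0.05 s, during which the arm holds its last target.

## Working session

There is one attempt and no reset: what is moved stays moved. The work goes in short steps, Python scripts to look and compute and a tool call to move; the robot and the scene stay as the last step left them, time stands still between calls to the robot, and variables do not carry over. Pictures are saved under pics/ and viewed, and the job is handed in when it is done.

Besides the shell and the picture viewer there is one more tool, called after "Call:" as name(argument=value, ...) on one line, values as JSON. step_arm: Moves the arm, as the interface text tells. Its arguments: {"type":"object","properties":{"series":{"type":"array","items":{"type":"array","items":{"type":"number","minimum":-1,"maximum":1}}},"squeeze":{"type":"number"}},"required":["series"]}

```bash
ls; mkdir -p pics
python3 - <<'E'
from cell import sensors, vision
import cv2,numpy as np
print(sensors.observe())
for n in ["scene","top","wrist"]:
    d=vision.read_camera(n); cv2.imwrite(f"pics/{n}0.png",d["pixels"]); np.savez(f"{n}0.npz",**d)
    print(n,d["camera_matrix"].tolist(),d["k1"],np.round(d["pose"],4).tolist(),(d["range_z"]>0).mean())
E
```

```text
pics
{'time': 0.0, 'qpos': array([-1.29800423e+00,  3.42737665e-01,  1.52504261e+00, -2.40657757e-05,
        1.27540243e+00, -1.46001074e-01]), 'qvel': array([-0.00012895,  0.0007285 ,  0.00220678, -0.00032268,  0.00035434,
       -0.00213267]), 'joint_efforts': array([ 6.98400145e-04, -4.31239271e+01, -2.44222051e+01,  7.17535196e-02,
        5.59863774e-02, -1.15131074e-04]), 'tool_pos': array([ 0.21339034, -0.47920175,  0.21842829]), 'tool_rot': array([-3.14001618e+00, -2.08557130e-04,  4.18800033e-01]), 'contact_force': array([-0.27944022, -0.5507689 ,  0.76128137]), 'torque': array([-0.03571093,  0.00611979,  0.00671697]), 'opening': 0.09176070896124158}
scene [[454.0779250726765, 0.0, 314.1730906108933], [0.0, 454.0779250726765, 242.1544008532159], [0.0, 0.0, 1.0]] -0.11729033028729635 [[-0.681, 0.5888, -0.4353, 0.7143], [0.7322, 0.5537, -0.3966, 0.2818], [0.0075, -0.5888, -0.8083, 0.566], [0.0, 0.0, 0.0, 1.0]] 0.9960872395833333
top [[497.33889052951866, 0.0, 321.57867177762085], [0.0, 497.33889052951866, 239.3384147937267], [0.0, 0.0, 1.0]] -0.043965070284016736 [[-0.0037, -0.9951, 0.0986, 0.3468], [-0.9993, 0.0073, 0.0364, 0.0132], [-0.0369, -0.0984, -0.9945, 0.7986], [0.0, 0.0, 0.0, 1.0]] 0.9957942708333334
wrist [[355.4260461893025, 0.0, 318.4819924174016], [0.0, 355.4260461893025, 244.7051918185449], [0.0, 0.0, 1.0]] -0.028328908262891198 [[0.4052, -0.886, -0.2254, 0.2727], [-0.9142, -0.3934, -0.0974, -0.4513], [-0.0024, 0.2455, -0.9694, 0.3837], [0.0, 0.0, 0.0, 1.0]] 0.9540234375
```

View pics/scene0.png

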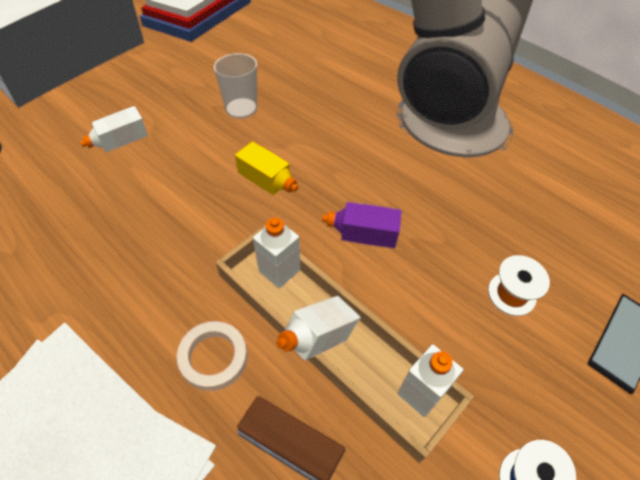

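View pics/top0.png

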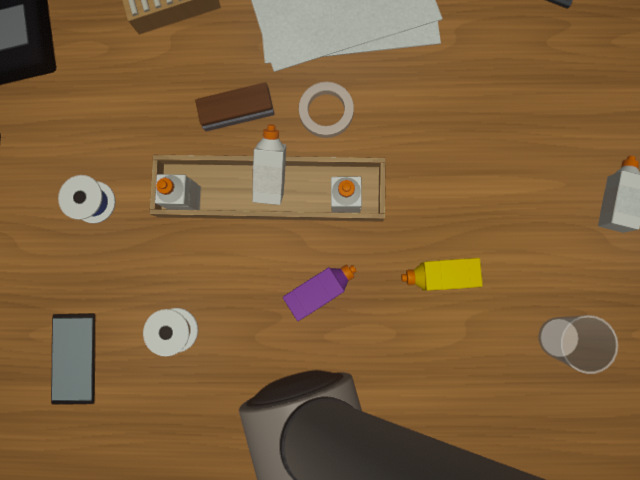

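View pics/wrist0.png

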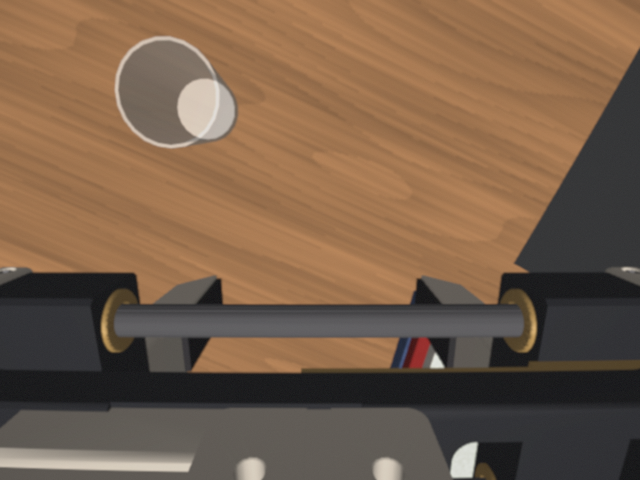

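Candidates (top view): the white bottle lying in the tray (268,170) is the target. The others are the standing neighbours in the tray (170,188) and (346,190), the white look-alike outside the tray (623,195), the purple one (318,292) and the yellow one (450,275). I'll check the target in a close crop and measure it from two views.

```bash
cat > h.py <<'E'
import numpy as np,cv2
def cloud(d):
    K=d["camera_matrix"];k=float(d["k1"]);z=d["range_z"]
    v,u=np.mgrid[0:480,0:640].astype(np.float64)
    D=np.array([k,0,0,0,0])
    p=cv2.undistortPoints(np.stack([u,v],-1).reshape(-1,1,2),K,D,None,None).reshape(480,640,2)
    P=np.dstack([p*z[...,None],z]); T=d["pose"]
    return P@T[:3,:3].T+T[:3,3]
E
python3 - <<'E'
import numpy as np,cv2
from h import *
t=dict(np.load("top0.npz"));s=dict(np.load("scene0.npz"))
a=cv2.resize(t["pixels"][100:240,130:400],None,fx=2.9,fy=2.9); b=cv2.resize(s["pixels"][210:470,200:490],None,fx=2,fy=2)
cv2.imwrite("pics/c1.png",a);cv2.imwrite("pics/c2.png",b)
for n,d in (("top",t),("scene",s)):
    P=cloud(d);px=d["pixels"].astype(int);h=cv2.cvtColor(d["pixels"],cv2.COLOR_BGR2HSV)
    z=P[...,2]; 
    m=(P[...,0]>.36)&(P[...,0]<.62)&(P[...,1]>-.2)&(P[...,1]<.4)&(z>-.02)&(z<.2)
    print(n,"desk z",np.median(z[m]))
    org=m&(h[...,0]<14)&(h[...,1]>210)&(h[...,2]>150)&(z>.05)
    wh=m&(h[...,1]<60)&(z>.012)
    for nm,mm in(("org",org),("white",wh)):
        c,l,st,ce=cv2.connectedComponentsWithStats(mm.astype(np.uint8))
        for i in range(1,c):
            if st[i,4]>25:
                q=P[l==i];print(nm,st[i].tolist(),ce[i].round(),"mean",q.mean(0).round(4),"min",np.percentile(q,2,0).round(4),"max",np.percentile(q,98,0).round(4))
E
```

```text
top desk z 0.0012989437023827044
white [302, 119, 49, 16, 421] [326. 127.] mean [0.6071 0.0341 0.0193] min [ 0.5953 -0.0017  0.0164] max [0.6194 0.0694 0.022 ]
white [203, 121, 31, 9, 104] [217. 124.] mean [0.615  0.2128 0.017 ] min [0.6092 0.1887 0.0126] max [0.62   0.2347 0.0207]
white [252, 138, 34, 67, 1937] [268. 172.] mean [0.5218 0.1193 0.0692] min [0.4799 0.0973 0.0435] max [0.5652 0.1432 0.0889]
white [155, 174, 45, 36, 1152] [179. 193.] mean [0.4888 0.252  0.0774] min [0.471  0.2388 0.0179] max [0.5141 0.2824 0.1041]
white [331, 177, 31, 35, 812] [346. 196.] mean [0.4801 0.004  0.0896] min [ 0.4642 -0.0173  0.0479] max [0.5072 0.0252 0.1035]
white [92, 180, 11, 34, 249] [ 96. 197.] mean [0.4909 0.3941 0.0492] min [0.467  0.3869 0.0243] max [0.5142 0.3999 0.0526]
scene desk z -0.00019726405643405442
org [269, 222, 11, 6, 31] [274. 224.] mean [0.4881 0.007  0.119 ] min [ 0.4801 -0.0014  0.1142] max [0.4915 0.0111 0.1234]
org [277, 331, 20, 20, 224] [286. 341.] mean [0.5792 0.1179 0.0867] min [0.5704 0.1069 0.077 ] max [0.5878 0.1266 0.0913]
white [253, 227, 47, 60, 1948] [277. 255.] mean [0.4948 0.0159 0.0661] min [ 0.4672 -0.0138  0.0145] max [0.5082 0.028  0.1014]
white [286, 295, 75, 65, 2778] [322. 325.] mean [0.5289 0.1286 0.0664] min [0.479  0.1009 0.0251] max [0.5696 0.1474 0.0874]
white [203, 322, 43, 42, 536] [230. 338.] mean [0.6073 0.037  0.0178] min [0.5963 0.0009 0.0158] max [0.6193 0.0721 0.0198]
white [399, 345, 64, 71, 1988] [427. 383.] mean [0.506  0.2637 0.0744] min [0.4731 0.2422 0.0158] max [0.5155 0.2842 0.1019]
white [513, 441, 27, 39, 418] [524. 457.] mean [0.4919 0.3945 0.0487] min [0.4682 0.3877 0.0456] max [0.5147 0.3998 0.0509]
```

View pics/c1.png

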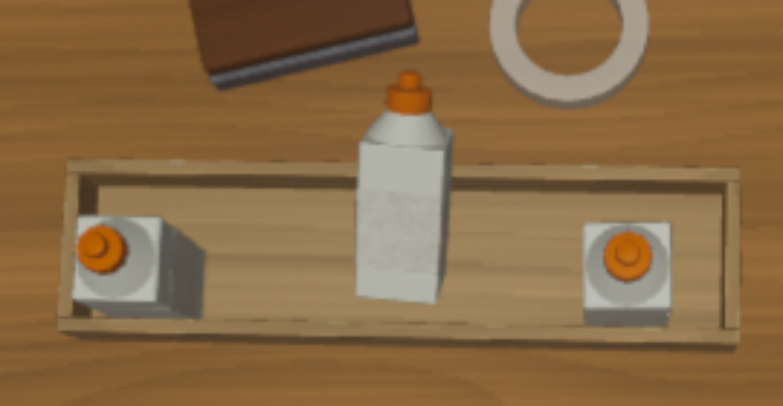

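View pics/c2.png

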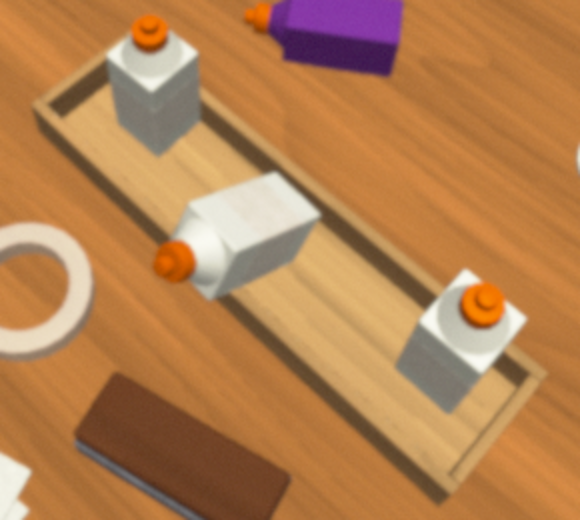

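Run:
```python
import numpy as np,cv2
from h import *
for n in("top","scene"):
    d=dict(np.load(n+"0.npz"));P=cloud(d);h=cv2.cvtColor(d["pixels"],cv2.COLOR_BGR2HSV)
    z=P[...,2];x=P[...,0];y=P[...,1]
    # rails: z 0.03-0.04, not white
    m=(z>.031)&(z<.041)&(x>.43)&(x<.57)&(y>-.08)&(y<.34)&(h[...,1]>70)
    q=P[m][:,:2].astype(np.float32);r=cv2.minAreaRect(q);print(n,"rail rect",r,len(q),P[m][:,2].mean())
    f=(z>-.0)&(z<.012)&(x>.46)&(x<.53)&(y>-.0)&(y<.28)&(h[...,1]>70);print("floor z",np.median(z[f]))
    # tipped bottle white plane(s)
    m=(h[...,1]<60)&(x>.46)&(x<.58)&(y>.09)&(y<.155)&(z>.02)
    q=P[m]
    # RANSAC top plane
    rng=np.random.default_rng(0);best=None
    for _ in range(800):
        a=q[rng.choice(len(q),3,False)];nn=np.cross(a[1]-a[0],a[2]-a[0]);L=np.linalg.norm(nn)
        if L<1e-6: continue
        nn/=L
        if abs(nn[2])<.6: continue
        i=np.abs((q-a[0])@nn)<.0012
        if best is None or i.sum()>best.sum():best=i
    p=q[best];c=p.mean(0);w=np.linalg.svd(p-c,full_matrices=False)[2];nn=w[2]*np.sign(w[2][2])
    ax=np.array([nn[2],0,-nn[0]]);ax-=nn*(ax@nn);ax/=np.linalg.norm(ax)
    print("plane n",nn.round(4),"tilt",np.degrees(np.arccos(nn[2])),len(p),"c",c.round(4))
    print("rect long axis",w[0].round(3))
    yy=np.cross(nn,ax)
    uv=np.stack([(p-c)@ax,(p-c)@yy],1).astype(np.float32)
    r=cv2.minAreaRect(uv);print("face rect",r)
    bp=cv2.boxPoints(r);print((c+bp[:,:1]*ax+bp[:,1:]*yy).round(4).tolist())
    print("axis pt",(c+r[0][0]*ax+r[0][1]*yy-0.022*nn).round(4))
```

```text
top rail rect ((0.5076553821563721, 0.12765270471572876), (0.370471715927124, 0.09711536020040512), 88.31139373779297) 2925 0.036120517988454275
floor z 0.006398230761194057
plane n [-0.5271  0.0051  0.8498] tilt 31.813015444965515 1076 c [0.5154 0.1215 0.0682]
rect long axis [-0.845  0.1   -0.525]
face rect ((-0.0008292645215988159, -0.0002824552357196808), (0.04354408383369446, 0.08786435425281525), 85.14110565185547)
[[0.4758, 0.1033, 0.0438], [0.5502, 0.0958, 0.09], [0.5535, 0.1392, 0.0917], [0.4791, 0.1467, 0.0456]]
axis pt [0.5263 0.1211 0.0491]
scene rail rect ((0.5066890120506287, 0.1284104585647583), (0.37030795216560364, 0.09751136600971222), 88.39755249023438) 3600 0.03462559787602404
floor z 0.004937976780707232
plane n [-0.5292  0.0113  0.8484] tilt 31.95833421405031 1271 c [0.5154 0.1243 0.068 ]
rect long axis [ 0.842 -0.116  0.527]
face rect ((-0.003188442438840866, -0.0005476959049701691), (0.04411366209387779, 0.08655887842178345), 83.73648071289062)
[[0.474, 0.1065, 0.0424], [0.547, 0.0971, 0.088], [0.5513, 0.1409, 0.0902], [0.4784, 0.1504, 0.0445]]
axis pt [0.5243 0.1235 0.0476]
```

The crops confirm the target: the white bottle lies across the tray with its cap over the far rail. Both views agree on its pose (tilt 32°, yaw about -6°) and on the tray. Next I'll measure the neighbours' places and start the approach.

Run:
```python
import numpy as np,cv2
from h import *
for n in("top","scene"):
    d=dict(np.load(n+"0.npz"));P=cloud(d);h=cv2.cvtColor(d["pixels"],cv2.COLOR_BGR2HSV)
    z=P[...,2];x=P[...,0];y=P[...,1]
    for lo,hi in((-.04,.05),(.22,.3)):
        b=(y>lo)&(y<hi)&(x>.45)&(x<.54)
        m=b&(z>.087)&(z<.0935)&(h[...,1]<90); q=P[m]
        r=cv2.minAreaRect(q[:,:2].astype(np.float32)); print(n,"top face",np.round(r[0],4),np.round(r[1],4),round(r[2],1),len(q))
        m=b&(z>.108)&(z<.135); print("  cap",P[m].mean(0).round(4),P[m][:,2].max().round(4))
        m=b&(z>.02)&(z<.08)&(h[...,1]<90); print("  sides xy pct",np.percentile(P[m],[2,98],0).round(4).tolist())
```

```text
top top face [0.4863 0.0036] [0.0435 0.043 ] 89.2 362
  cap [0.4853 0.0039 0.1179] 0.1269
  sides xy pct [[0.464, -0.0171, 0.0359], [0.465, 0.0246, 0.0759]]
top top face [0.4939 0.2614] [0.0453 0.0447] 88.2 353
  cap [0.4926 0.26   0.1174] 0.1265
  sides xy pct [[0.4708, 0.2385, 0.021], [0.5121, 0.2799, 0.079]]
scene top face [0.4859 0.005 ] [0.0443 0.0449] 0.2 398
  cap [0.4881 0.008  0.1158] 0.1248
  sides xy pct [[0.4667, -0.0133, 0.0215], [0.5083, 0.0281, 0.0786]]
scene top face [0.4929 0.2632] [0.0445 0.0447] 87.8 651
  cap [0.4951 0.2636 0.1162] 0.1242
  sides xy pct [[0.4714, 0.2416, 0.0211], [0.5157, 0.2854, 0.0791]]
```

Call:
step_arm(series=[[1, 0.55, 1, 0, -0.5], [1, 0.55, 1, 0, -0.5], [1, 0.55, 1, 0, -0.5], [1, 0.55, 1, 0, -0.5], [1, 0.55, 1, 0, -0.5], [1, 0.55, 1, 0, -0.5], [1, 0.55, 1, 0, -0.5], [1, 0.55, 1, 0, -0.5], [1, 0.55, 1, 0, -0.5], [1, 0.55, 1, 0, -0.5], [1, 0.55, 1, 0, -0.5], [1, 0.55, 1, 0, -0.5]], squeeze=5)

```text
time: 1.35
tool_pos: [0.3788, -0.1785, 0.219]
tool_rot: [-3.142, 0.0, -0.063]
contact_force: [0.2, 0.5, 0.6]
opening: 0.0916
```

Call:
step_arm(series=[[1, 0.58, 0.99, 0, -0.05], [1, 0.58, 0.99, 0, -0.05], [1, 0.58, 0.99, 0, -0.05], [1, 0.58, 0.99, 0, -0.05], [1, 0.58, 0.99, 0, -0.05], [1, 0.58, 0.99, 0, -0.05], [1, 0.58, 0.99, 0, -0.05], [1, 0.58, 0.99, 0, -0.05], [1, 0.58, 0.99, 0, -0.05], [1, 0.58, 0.99, 0, -0.05], [1, 0.58, 0.99, 0, -0.05], [1, 0.58, 0.99, 0, -0.05]])

```text
time: 2.55
tool_pos: [0.5528, 0.1185, 0.2188]
tool_rot: [3.141, 0.001, -0.109]
contact_force: [0.2, -0.2, 0.7]
opening: 0.0917
```

Run:
```python
from cell import sensors, vision
from h import *
o=sensors.observe();print(o["tool_pos"],o["tool_rot"])
d=vision.read_camera("wrist");np.savez("w1.npz",**d);cv2.imwrite("pics/w1.png",d["pixels"])
P=cloud(d);h=cv2.cvtColor(d["pixels"],cv2.COLOR_BGR2HSV);z=P[...,2];x=P[...,0];y=P[...,1]
print(np.round(d["pose"],3))
m=(h[...,1]<60)&(x>.46)&(x<.56)&(y>.09)&(y<.16)&(z>.02)&(z<.11)
print(m.sum(),np.percentile(P[m],[2,50,98],0).round(4))
m=(h[...,0]<14)&(h[...,1]>210)&(x>.55)&(x<.61)&(y>.08)&(y<.16)&(z>.05)
print("cap",m.sum(),P[m].mean(0) if m.any() else 0)
```

```text
[0.5528194  0.11849509 0.21879614] [ 3.14133398e+00  6.84513171e-04 -1.09257778e-01]
[[-0.111 -0.963 -0.245  0.617]
 [-0.994  0.107  0.028  0.113]
 [-0.001  0.247 -0.969  0.384]
 [ 0.     0.     0.     1.   ]]
3501 [[0.4788 0.0995 0.0449]
 [0.5268 0.122  0.0748]
 [0.5589 0.1451 0.088 ]]
cap 0 0
```

View pics/w1.png

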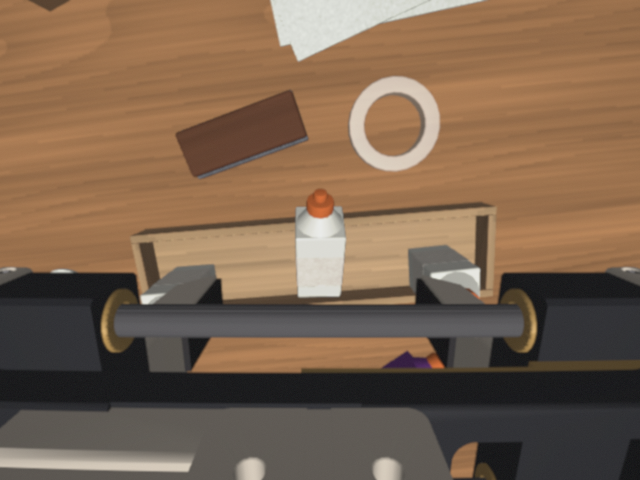

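The wrist picture shows the tipped bottle centred between the fingers at (320,250) and square to them. I'll go down to the grasp now.

Call:
step_arm(series=[[1, 0, 0, -1, 0], [1, 0, 0, -1, 0], [1, 0, 0, -1, 0], [1, 0, 0, -1, 0], [1, 0, 0, -1, 0], [1, 0, 0, -0.7, 0], [1, 0, 0, -0.5, 0], [1, 0, 0, 0, 0]])

```text
time: 3.4
tool_pos: [0.5513, 0.1172, 0.0624]
tool_rot: [3.141, 0.004, -0.109]
contact_force: [0.3, 0.9, 0.1]
opening: 0.0919
```

Call:
step_arm(series=[[0.3, 0, 0, 0, 0], [0.3, 0, 0, 0, 0], [0.3, 0, 0, 0, 0], [0.3, 0, 0, 0, 0], [0.3, 0, 0, 0, 0], [0.3, 0, 0, 0, 0], [0.3, 0, 0, 0, 0], [0.3, 0, 0, 0, 0]], squeeze=5)

```text
time: 4.2
tool_pos: [0.5526, 0.1174, 0.0642]
tool_rot: [3.142, -0.0, -0.109]
contact_force: [-0.1, -0.8, 0.6]
opening: 0.0446
```

```bash
cat > look.py <<'E'
import sys
from cell import sensors, vision
from h import *
k=sys.argv[1]
o=sensors.observe();print(o["time"],o["tool_pos"].round(4),o["tool_rot"].round(3),o["contact_force"].round(1),round(o["opening"],4))
a=vision.read_camera("scene");np.savez(f"s{k}.npz",**a)
b=vision.read_camera("top");np.savez(f"t{k}.npz",**b)
im=np.hstack([cv2.resize(a["pixels"][200:470,200:470],(400,400)),cv2.resize(b["pixels"][80:260,200:380],(400,400))])
cv2.imwrite(f"pics/l{k}.png",im)
E
python3 look.py 2
```

```text
4.2 [0.5526 0.1174 0.0642] [ 3.142 -0.    -0.109] [-0.1 -0.8  0.6] 0.0446
```

View pics/l2.png

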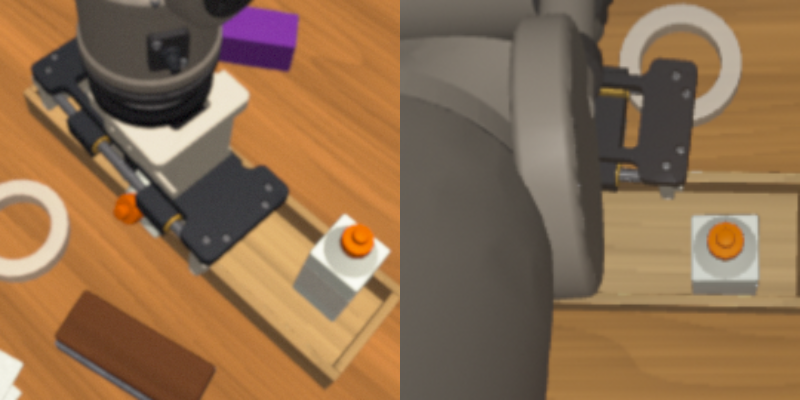

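The bottle is gripped at an opening of 44.6 mm. The scene view shows the cap just beyond the gripper at (128,207), and the right neighbour is untouched. A small lift will show whether the bottle swings in the pads.

Call:
step_arm(series=[[0.3, 0, 0, 0.4, 0], [0.3, 0, 0, 0.4, 0], [0.3, 0, 0, 0.4, 0], [0.3, 0, 0, 0, 0], [0.3, 0, 0, 0, 0]])

```text
time: 4.8
tool_pos: [0.5527, 0.1174, 0.0946]
tool_rot: [-3.142, -0.001, -0.109]
contact_force: [0.4, -0.4, -1.4]
opening: 0.0438
```

```bash
python3 look.py 3
python3 - <<'E'
from cell import vision
from h import *
d=vision.read_camera("wrist");np.savez("w3.npz",**d);cv2.imwrite("pics/w3.png",d["pixels"])
E
```

```text
4.8 [0.5527 0.1174 0.0946] [-3.142e+00 -1.000e-03 -1.090e-01] [ 0.4 -0.4 -1.4] 0.0438
```

View pics/w3.png

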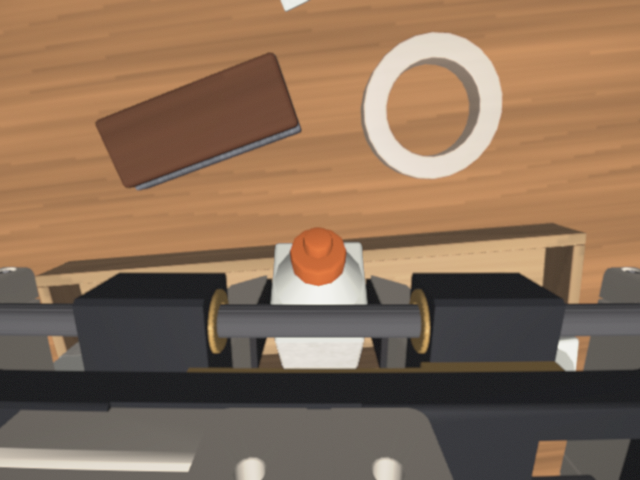

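View pics/l3.png

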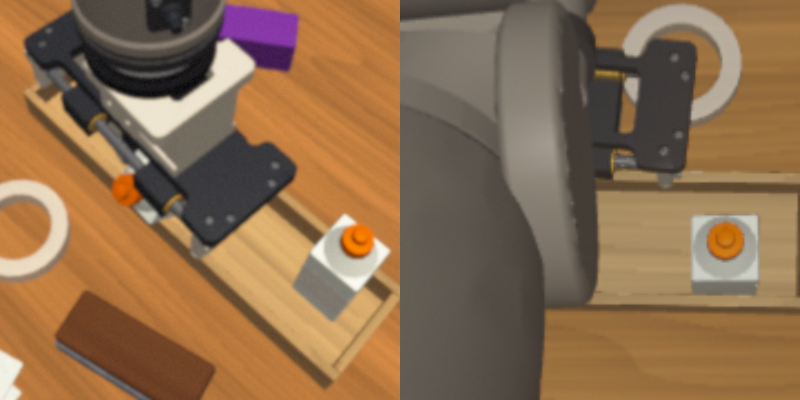

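```bash
cat > tilt.py <<'E'
import sys
from h import *
def tilt(f,tcp):
    d=dict(np.load(f));P=cloud(d);h=cv2.cvtColor(d["pixels"],cv2.COLOR_BGR2HSV)
    g=tcp+np.array([0,0,.002])
    D=np.linalg.norm(P-g,axis=2)
    m=(h[...,0]<14)&(h[...,1]>200)&(D<.075)&(D>.015)&(d["range_z"]>0)&(P[...,2]>.05)&(np.abs(P[...,1]-g[1])<.018)
    q=P[m]
    if len(q)>10:
        c=q.mean(0); v=c-g
        print(f,"cap n",len(q),"mean",c.round(4),"rel",v.round(4),"max",q.max(0).round(4))
    r,cc=np.where(m); print(" px",cc.mean() if len(r) else 0,r.mean() if len(r) else 0)
if __name__=="__main__":
    tilt(sys.argv[1],np.array(eval(sys.argv[2])))
E
python3 tilt.py w3.npz "[.5527,.1174,.0946]"; python3 tilt.py s3.npz "[.5527,.1174,.0946]"; python3 tilt.py s2.npz "[.5526,.1174,.0642]"
```

```text
px 0 0
s3.npz cap n 232 mean [0.5797 0.1182 0.1203] rel [0.027  0.0008 0.0237] max [0.5886 0.1279 0.1267]
 px 284.7844827586207 328.60775862068965
s2.npz cap n 220 mean [0.5798 0.1172 0.0862] rel [ 0.0272 -0.0002  0.02  ] max [0.5896 0.128  0.0926]
 px 285.5 341.07272727272726
```

The scene view puts the cap at (285,329), so the bottle turned only a few degrees and still hangs tilted in the pads. I'll move it over the tray's middle at low height, then ease the grip so it swings down.

Call:
step_arm(series=[[0.3, -0.5, 0.1, 0, 0], [0.3, -0.5, 0.1, 0, 0], [0.3, 0, 0, 0, 0]], squeeze=4)

```text
time: 5.25
tool_pos: [0.5259, 0.1226, 0.0936]
tool_rot: [3.141, 0.002, -0.109]
contact_force: [-0.0, -0.8, -1.0]
opening: 0.0438
```

Call:
step_arm(series=[[0.3, 0, 0, 0, 0], [0.3, 0, 0, 0, 0], [0.3, 0, 0, 0, 0]], squeeze=3)

```text
time: 5.55
tool_pos: [0.5281, 0.1222, 0.0941]
tool_rot: [3.142, -0.0, -0.109]
contact_force: [0.9, -0.4, -1.6]
opening: 0.0441
```

```bash
python3 look.py 4;  python3 tilt.py s4.npz "[.5277,.1224,.0946]"
```

```text
5.55 [0.5281 0.1222 0.0941] [ 3.142 -0.    -0.109] [ 0.9 -0.4 -1.6] 0.0441
s4.npz cap n 256 mean [0.5538 0.1233 0.1216] rel [0.0261 0.0009 0.025 ] max [0.5632 0.1326 0.1282]
 px 304.8984375 315.22265625
```

View pics/l4.png

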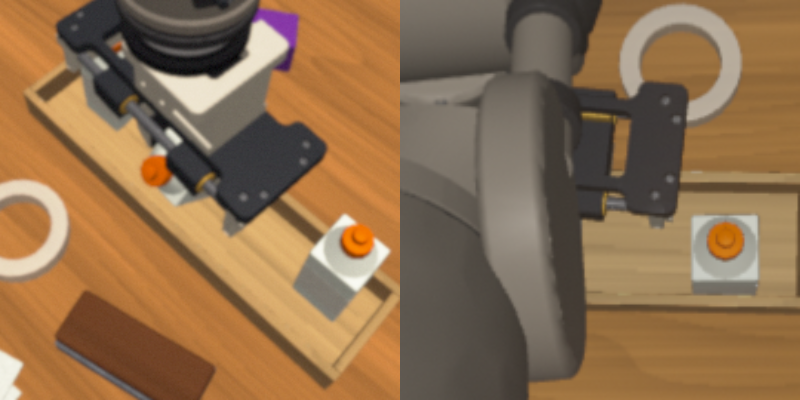

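The cap is now at (305,315) in the scene, a tilt of about 40°, with the bottle held and in the air. The base sits just below the near rail's top, so I'll draw the bottle back and let the rail push the base under the grip, turning the yaw to the tray's on the way.

Call:
step_arm(series=[[0.3, -0.25, 0.07, 0, 0.17], [0.3, -0.25, 0.07, 0, 0.17], [0.3, -0.25, 0.07, 0, 0.17], [0.3, -0.25, 0.07, 0, 0.17], [0.3, 0, 0, 0, 0]], squeeze=4)

```text
time: 6.15
tool_pos: [0.5025, 0.1296, 0.0951]
tool_rot: [3.141, -0.002, -0.053]
contact_force: [1.8, -1.2, 3.2]
opening: 0.0439
```

```bash
python3 look.py 5;  python3 tilt.py s5.npz "[.503,.129,.0946]"
```

```text
6.15 [0.5025 0.1296 0.0951] [ 3.141e+00 -2.000e-03 -5.300e-02] [ 1.8 -1.2  3.2] 0.0439
s5.npz cap n 242 mean [0.5294 0.1322 0.1274] rel [0.0264 0.0032 0.0308] max [0.5385 0.1415 0.1352]
 px 326.1611570247934 303.1322314049587
```

View pics/l5.png

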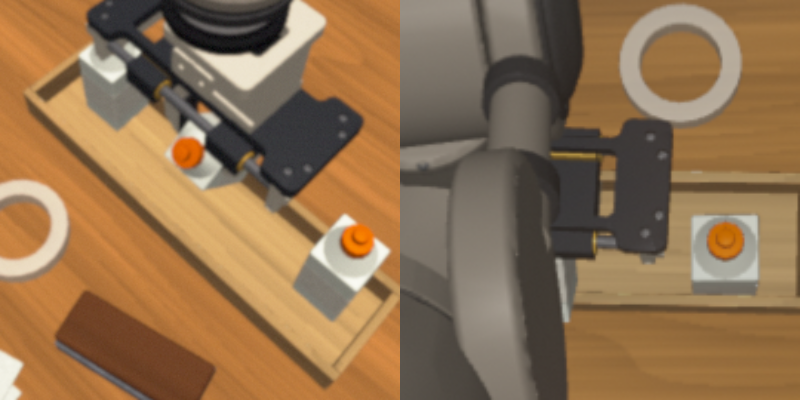

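The rail turned it to about 46° (cap at (326,303)), but the bottle also slid up in the pads by about 4 mm. Quick upward starts with the lightest grip should both swing it down and undo that slide.

Call:
step_arm(series=[[0.3, 0.1, 0, 0.1, 0], [0.3, 0, 0, 1, 0], [0.3, 0, 0, 0.5, 0], [0.3, 0, 0, 0.1, 0], [0.3, 0, 0, -0.2, 0], [0.3, 0, 0, -0.4, 0], [0.3, 0, 0, -0.4, 0], [0.3, 0, 0, -0.3, 0], [0.3, 0, 0, 0, 0]], squeeze=3)

```text
time: 7.15
tool_pos: [0.5038, 0.1292, 0.1021]
tool_rot: [3.141, 0.004, -0.055]
contact_force: [-0.2, 0.0, -1.2]
opening: 0.0437
```

```bash
cat >> look.py <<'E'
from tilt import tilt
np.save("tcp.npy",o["tool_pos"]); tilt(f"s{k}.npz",o["tool_pos"])
E
python3 look.py 6
```

```text
7.15 [0.5038 0.1292 0.1021] [ 3.141  0.004 -0.055] [-0.2  0.  -1.2] 0.0437
s6.npz cap n 201 mean [0.5309 0.1317 0.1359] rel [0.0271 0.0025 0.0318] max [0.5392 0.1405 0.1423]
 px 325.1044776119403 299.99004975124376
```

View pics/l6.png

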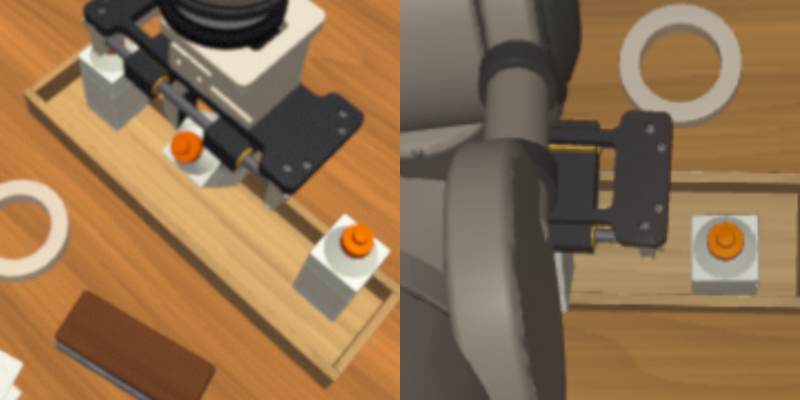

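The quick lift changed nothing: same angle (cap at (325,300)) and still held, so pad friction keeps it from pivoting. New plan: lean the bottle steeply against the far rail, release it, then push the cap side back with shut fingers until it tips upright over its base edge.

Call:
step_arm(series=[[0.3, 0.48, 0.02, 0, 0.08], [0.3, 0.48, 0.02, 0, 0.08], [0.3, 0.48, 0.02, 0, 0.08], [0.3, 0.48, 0.02, 0, 0.08], [0.3, 0, 0, -0.3, 0], [0.3, 0, 0, -0.3, 0], [0.3, 0, 0, -0.3, 0], [0.3, 0, 0, 0, 0]], squeeze=4)

```text
time: 8.05
tool_pos: [0.5515, 0.1313, 0.0802]
tool_rot: [3.141, 0.003, -0.029]
contact_force: [-0.4, 0.4, -1.5]
opening: 0.0437
```

```bash
python3 look.py 7
```

```text
8.05 [0.5515 0.1313 0.0802] [ 3.141e+00  3.000e-03 -2.900e-02] [-0.4  0.4 -1.5] 0.0437
s7.npz cap n 236 mean [0.5781 0.1342 0.1137] rel [0.0266 0.0029 0.0315] max [0.5876 0.1432 0.1199]
 px 296.68220338983053 339.6779661016949
```

View pics/l7.png

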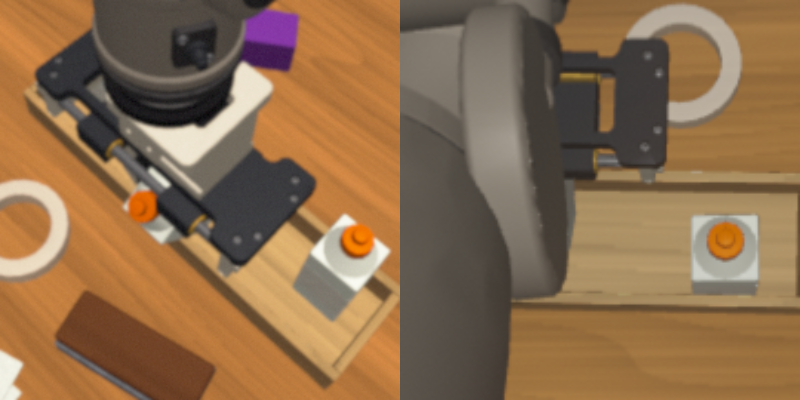

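Call:
step_arm(series=[[0.3, 0, 0, -0.2, 0], [0.3, 0, 0, -0.1, 0], [0.3, 0, 0, 0, 0]])

```text
time: 8.45
tool_pos: [0.5528, 0.1314, 0.0739]
tool_rot: [3.141, 0.001, -0.029]
contact_force: [-0.6, -0.3, -0.8]
opening: 0.0438
```

Call:
step_arm(series=[[0.3, 0, 0, -0.1, 0], [0.3, 0, 0, 0, 0]])

```text
time: 8.65
tool_pos: [0.553, 0.1314, 0.0715]
tool_rot: [3.142, 0.0, -0.029]
contact_force: [-0.6, 0.2, -0.2]
opening: 0.0439
```

Call:
step_arm(series=[[0.3, 0, 0, -0.06, 0], [0.3, 0, 0, 0, 0], [0.55, 0, 0, 0, 0], [0.7, 0, 0, 0, 0], [1, 0, 0, 0, 0], [1, 0, 0, 0, 0], [1, 0, 0, 0, 0]])

```text
time: 9.35
tool_pos: [0.553, 0.1313, 0.0701]
tool_rot: [3.141, 0.0, -0.029]
contact_force: [-0.9, -0.3, -0.3]
opening: 0.0777
```

```bash
python3 look.py 8
```

```text
9.35 [0.553  0.1313 0.0701] [ 3.141  0.    -0.029] [-0.9 -0.3 -0.3] 0.0777
s8.npz cap n 286 mean [0.5781 0.134  0.1006] rel [0.025  0.0027 0.0285] max [0.5883 0.1434 0.1071]
 px 296.9160839160839 344.4300699300699
```

View pics/l8.png

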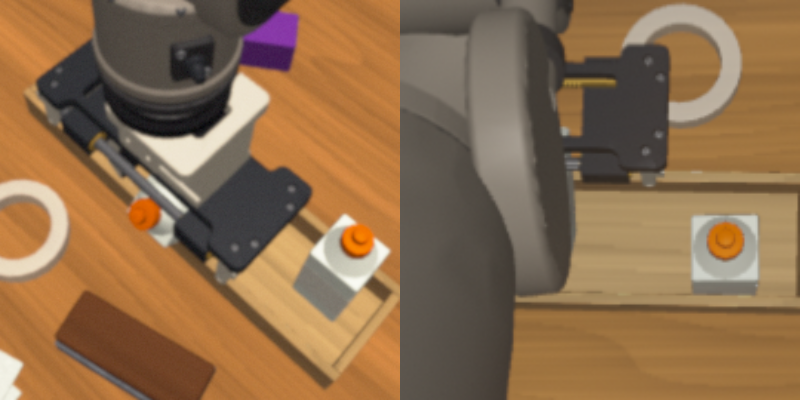

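Released, it stays leaning on the far rail at a steep angle (cap at (297,344) in the scene). Going up, over to the far side and closing the fingers, then I'll look.

Call:
step_arm(series=[[1, 0, 0, 0.3, 0], [1, 0, 0, 1, 0], [1, 0, 0, 1, 0], [1, 0, 0, 1, 0], [1, 0, 0, 0.8, 0], [0, 1, 0, 0, 0], [0, 1, 0, 0, 0], [0, 1, 0, 0, 0], [0, 0.5, 0, 0, 0], [0, 0, 0, 0, 0]])

```text
time: 10.45
tool_pos: [0.6416, 0.1311, 0.1726]
tool_rot: [3.141, -0.001, -0.03]
contact_force: [-0.1, -0.6, -0.4]
opening: 0.0564
```

```bash
python3 look.py 9
python3 - <<'E'
from h import *
d=dict(np.load("s9.npz"));P=cloud(d);h=cv2.cvtColor(d["pixels"],cv2.COLOR_BGR2HSV)
z=P[...,2];x=P[...,0];y=P[...,1]
m=(h[...,0]<14)&(h[...,1]>200)&(x>.53)&(x<.62)&(y>.1)&(y<.16)&(z>.07)&(z<.125);print("cap",m.sum(),P[m].mean(0),P[m].max(0),P[m].min(0))
for n in("s9","t9"):
    d=dict(np.load(n+".npz"));P=cloud(d);h=cv2.cvtColor(d["pixels"],cv2.COLOR_BGR2HSV);z=P[...,2];x=P[...,0];y=P[...,1]
    m=(h[...,1]<60)&(x>.46)&(x<.6)&(y>.09)&(y<.17)&(z>.015)&(z<.11)
    print(n,m.sum(),np.percentile(P[m],[1,50,99],0).round(4).tolist())
E
```

```text
10.45 [0.6416 0.1311 0.1726] [ 3.141e+00 -1.000e-03 -3.000e-02] [-0.1 -0.6 -0.4] 0.0564
 px 0 0<stdin>:4: RuntimeWarning: Mean of empty slice.
  ret = um.true_divide(
Traceback (most recent call last):
ValueError: zero-size array to reduction operation maximum which has no identity
```

View pics/l9.png

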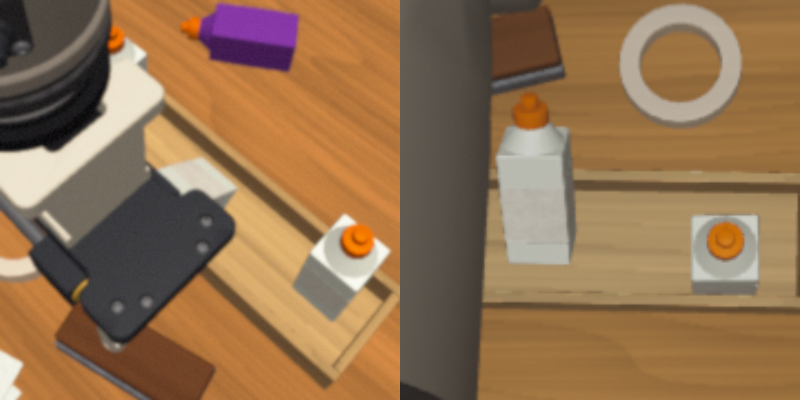

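```bash
cat > meas.py <<'E'
import sys
from h import *
d=dict(np.load(sys.argv[1]));P=cloud(d);h=cv2.cvtColor(d["pixels"],cv2.COLOR_BGR2HSV);z=P[...,2];x=P[...,0];y=P[...,1]
r=(x>.45)&(x<.64)&(y>.09)&(y<.175)&(z>.012)&(z<.135)
m=r&(h[...,1]<70)&(x<.6)
q=P[m];print("white",m.sum(),np.percentile(q,[1,50,99],0).round(4).tolist())
m=r&(h[...,0]<14)&(h[...,1]>200)&(z>.045)
if m.any(): print("cap",m.sum(),P[m].mean(0).round(4),P[m].min(0).round(4),P[m].max(0).round(4))
# profile by x
for xx in np.arange(.47,.6,.01):
    k=(abs(q[:,0]-xx)<.003)
    if k.sum()>5: print(round(xx,3),"z",np.percentile(q[k,2],[5,50,95]).round(4),"y",np.percentile(q[k,1],[2,98]).round(4))
E
python3 meas.py t9.npz
```

```text
white 1966 [[0.4876, 0.1097, 0.0298], [0.5274, 0.1294, 0.0741], [0.5714, 0.1542, 0.0981]]
cap 26 [0.5766 0.1275 0.0998] [0.5661 0.1204 0.0953] [0.5875 0.1407 0.1047]
0.49 z [0.0375 0.0417 0.0446] y [0.1123 0.1541]
0.5 z [0.0444 0.0517 0.0548] y [0.1113 0.1538]
0.51 z [0.0457 0.0608 0.0649] y [0.1108 0.1537]
0.52 z [0.0477 0.0706 0.0755] y [0.1104 0.1534]
0.53 z [0.051  0.0799 0.0835] y [0.11   0.1528]
0.54 z [0.0657 0.0895 0.0936] y [0.1099 0.1524]
0.55 z [0.0632 0.0949 0.0976] y [0.1096 0.1525]
0.56 z [0.0679 0.0939 0.0983] y [0.1096 0.1508]
0.57 z [0.0705 0.0839 0.0945] y [0.1097 0.1518]
```

Top view: the bottle leans at 43° with its body centred at y≈0.132, base edge at x≈0.515 and cap tip near x≈0.586, z≈0.10. Next I go down behind the cap with shut fingers and push toward the robot.

Call:
step_arm(series=[[0, 0, 0, 0, 0], [0, 0, 0, 0, 0], [0, 0, 0, -0.8, 0], [0, 0, 0, -0.9, 0], [0, 0, 0, -0.9, 0], [0, 0, 0, -0.75, 0], [0, -0.5, 0, 0, 0], [0, -0.5, 0, 0, 0], [0, -0.5, 0, 0, 0], [0, -0.2, 0, 0, 0], [0, 0, 0, 0, 0]])

```text
time: 11.65
tool_pos: [0.5977, 0.1315, 0.0895]
tool_rot: [3.142, -0.0, -0.029]
contact_force: [-0.1, -0.8, -0.1]
opening: 0.0006
```

Call:
step_arm(series=[[0, -0.2, 0, 0, 0], [0, -0.2, 0, 0, 0], [0, -0.2, 0, 0, 0], [0, 0, 0, 0, 0]])

```text
time: 12.05
tool_pos: [0.5823, 0.1314, 0.0888]
tool_rot: [3.141, 0.001, -0.029]
contact_force: [-0.8, -0.1, -0.1]
opening: 0.0006
```

```bash
python3 look.py 10; python3 meas.py t10.npz
```

```text
12.05 [0.5823 0.1314 0.0888] [ 3.141e+00  1.000e-03 -2.900e-02] [-0.8 -0.1 -0.1] 0.0006
 px 0 0
white 815 [[0.482, 0.1099, 0.0209], [0.4999, 0.1255, 0.0546], [0.545, 0.1516, 0.0797]]
0.48 z [0.0317 0.0336 0.0364] y [0.1132 0.1523]
0.49 z [0.0391 0.0444 0.0483] y [0.1118 0.1514]
0.5 z [0.0439 0.0587 0.0639] y [0.1111 0.1482]
0.51 z [0.0348 0.0729 0.0773] y [0.1107 0.1446]
0.52 z [0.0226 0.05   0.0825] y [0.1103 0.1112]
0.53 z [0.04   0.0521 0.0645] y [0.11   0.1105]
0.54 z [0.0426 0.0555 0.0651] y [0.1097 0.1104]
```

View pics/l10.png

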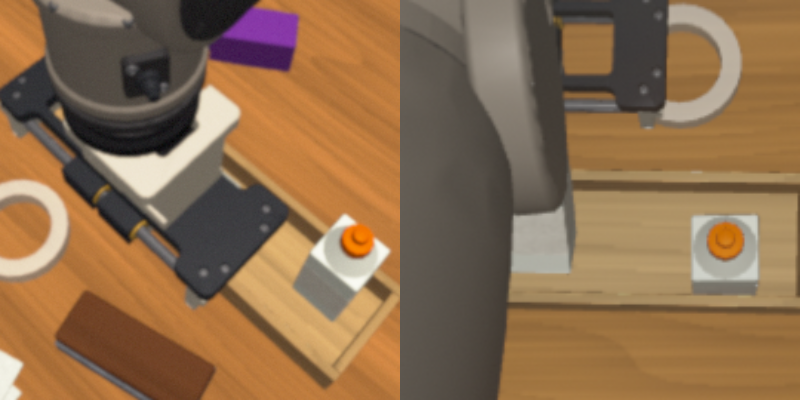

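The top view shows the body rising to about 54° (base end at (540,245)), and the force is tiny. I'll keep pushing.

Call:
step_arm(series=[[0, -0.2, 0, 0, 0], [0, -0.2, 0, 0, 0], [0, 0, 0, 0, 0]])

```text
time: 12.45
tool_pos: [0.5722, 0.1314, 0.0888]
tool_rot: [3.141, 0.001, -0.029]
contact_force: [-0.9, 0.6, 0.7]
opening: 0.0005
```

```bash
python3 look.py 11; python3 meas.py t11.npz
```

```text
12.45 [0.5722 0.1314 0.0888] [ 3.141e+00  1.000e-03 -2.900e-02] [-0.9  0.6  0.7] 0.0005
 px 0 0
white 553 [[0.4793, 0.11, 0.0204], [0.4912, 0.1241, 0.0465], [0.5395, 0.1525, 0.0703]]
0.48 z [0.0285 0.0324 0.0379] y [0.1129 0.1534]
0.49 z [0.0394 0.0489 0.0541] y [0.1115 0.1508]
0.5 z [0.0315 0.0615 0.0695] y [0.1109 0.1351]
0.51 z [0.0197 0.0468 0.0703] y [0.1105 0.1111]
0.52 z [0.0204 0.0488 0.0617] y [0.1103 0.111 ]
0.53 z [0.0392 0.0515 0.0653] y [0.1099 0.1104]
0.54 z [0.0541 0.0641 0.0667] y [0.1099 0.1103]
```

Call:
step_arm(series=[[0, -0.16, 0, 0, 0], [0, -0.16, 0, 0, 0], [0, -0.12, 0, 0, 0], [0, -0.12, 0, 0, 0], [0, 0, 0, 0, 0], [0, 0, 0, 0, 0]])

```text
time: 13.15
tool_pos: [0.5591, 0.1314, 0.089]
tool_rot: [3.142, -0.0, -0.029]
contact_force: [0.0, 0.3, 0.3]
opening: 0.0005
```

```bash
python3 look.py 12; python3 meas.py t12.npz
```

```text
13.15 [0.5591 0.1314 0.089 ] [ 3.142 -0.    -0.029] [0.  0.3 0.3] 0.0005
 px 0 0
white 232 [[0.4712, 0.1106, 0.0127], [0.474, 0.112, 0.0389], [0.5133, 0.1522, 0.0808]]
0.47 z [0.0135 0.0377 0.0687] y [0.1122 0.1514]
0.48 z [0.0249 0.0487 0.071 ] y [0.1113 0.112 ]
0.49 z [0.0143 0.0425 0.0636] y [0.1111 0.1117]
0.5 z [0.0165 0.0382 0.0569] y [0.1108 0.1115]
0.51 z [0.02   0.0407 0.0599] y [0.1106 0.1111]
```

View pics/l12.png

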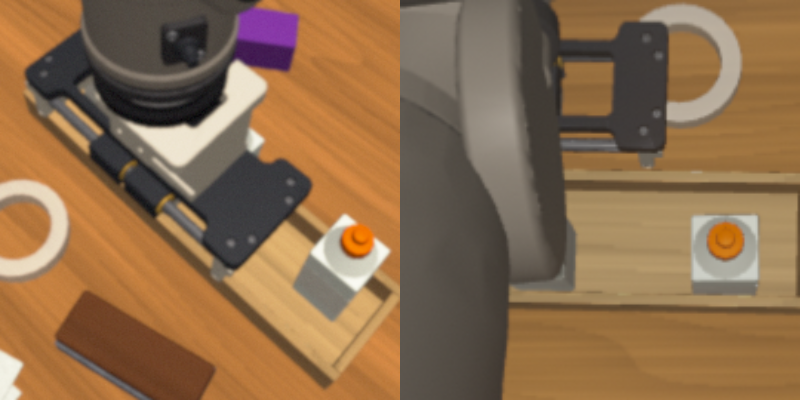

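It tipped upright: the top view gives a vertical near face at x≈0.471, and the force is zero. I'll back off, rise and get clear to check.

Call:
step_arm(series=[[0, 0.8, 0, 0, 0], [0, 1, 0, 0, 0], [0, 0, 0, 1, 0], [0, 0, 0, 1, 0], [0, 0, 0, 1, 0], [0, 0, 0, 1, 0], [0, 0, -1, 0.5, 0], [0, -0.6, -1, 0, 0], [0, -0.6, -1, 0, 0], [0, -0.6, -1, 0, 0], [0, -0.6, -1, 0, 0], [0, -0.6, -1, 0, 0]])

```text
time: 14.45
tool_pos: [0.5284, -0.0196, 0.2014]
tool_rot: [3.141, -0.0, -0.029]
contact_force: [0.4, -0.5, 0.6]
opening: 0.0005
```

Call:
step_arm(series=[[0, -0.6, -1, 0, 0], [0, -0.6, -1, 0, 0], [0, -0.6, -1, 0, 0], [0, -0.6, -1, 0, 0], [0, -0.6, -1, 0, 0], [0, -0.6, -1, 0, 0], [0, -0.6, -1, 0, 0], [0, -0.6, -1, 0, 0], [0, -0.6, -1, 0, 0], [0, 0, 0, 0, 0]])

```text
time: 15.45
tool_pos: [0.3928, -0.2461, 0.2015]
tool_rot: [3.14, 0.0, -0.033]
contact_force: [1.3, 0.1, 1.1]
opening: 0.0007
```

```bash
python3 look.py 13
python3 - <<'E'
from h import *
for n in("t0","s0","t13","s13"):
    f={"t0":"top0","s0":"scene0"}.get(n,n)
    d=dict(np.load(f+".npz"));P=cloud(d);h=cv2.cvtColor(d["pixels"],cv2.COLOR_BGR2HSV)
    z=P[...,2];x=P[...,0];y=P[...,1]
    for lo,hi in((-.04,.05),(.08,.18),(.22,.3)):
        b=(y>lo)&(y<hi)&(x>.45)&(x<.54)
        m=b&(z>.087)&(z<.0935)&(h[...,1]<90); q=P[m]
        if len(q)<100: print(n,"none",len(q));continue
        r=cv2.minAreaRect(q[:,:2].astype(np.float32)); c=b&(z>.108)&(z<.135)
        print(n,np.round(r[0],4),np.round(r[1],4),round(r[2],1),"cap",P[c].mean(0).round(4),P[c][:,2].max().round(4))
d=dict(np.load("s13.npz"));cv2.imwrite("pics/s13.png",d["pixels"])
E
```

```text
15.45 [ 0.3928 -0.2461  0.2015] [ 3.14   0.    -0.033] [1.3 0.1 1.1] 0.0007
 px 0 0
t0 [0.4863 0.0036] [0.0435 0.043 ] 89.2 cap [0.4853 0.0039 0.1179] 0.1269
t0 none 0
t0 [0.4939 0.2614] [0.0453 0.0447] 88.2 cap [0.4926 0.26   0.1174] 0.1265
s0 [0.4859 0.005 ] [0.0443 0.0449] 0.2 cap [0.4881 0.008  0.1158] 0.1248
s0 none 0
s0 [0.4929 0.2632] [0.0445 0.0447] 87.8 cap [0.4951 0.2636 0.1162] 0.1242
t13 [0.4862 0.0035] [0.0435 0.0432] 89.6 cap [0.4853 0.0039 0.118 ] 0.1269
t13 [0.4949 0.1335] [0.0448 0.0445] 88.1 cap [0.4938 0.1324 0.1177] 0.1267
t13 [0.4937 0.2616] [0.0449 0.0445] 87.7 cap [0.4927 0.2599 0.1175] 0.1272
s13 [0.4858 0.0055] [0.0449 0.0444] 89.3 cap [0.488  0.008  0.1159] 0.1241
s13 [0.494  0.1344] [0.0436 0.0439] 88.7 cap [0.4963 0.1362 0.116 ] 0.1247
s13 [0.4927 0.2631] [0.0443 0.0456] 88.6 cap [0.4951 0.2636 0.1162] 0.1248
```

View pics/l13.png

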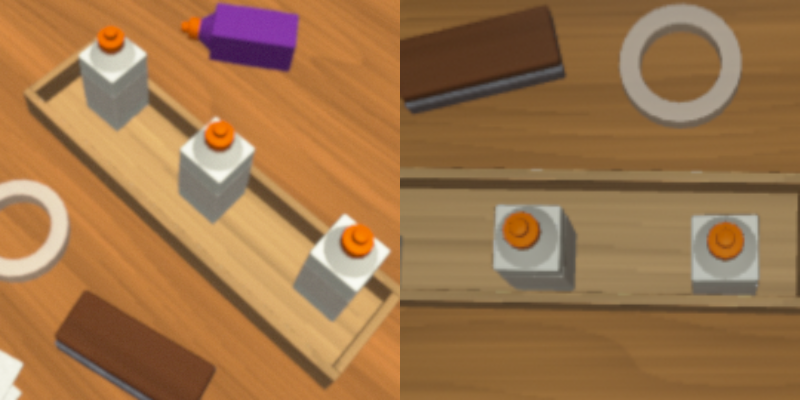

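View pics/s13.png

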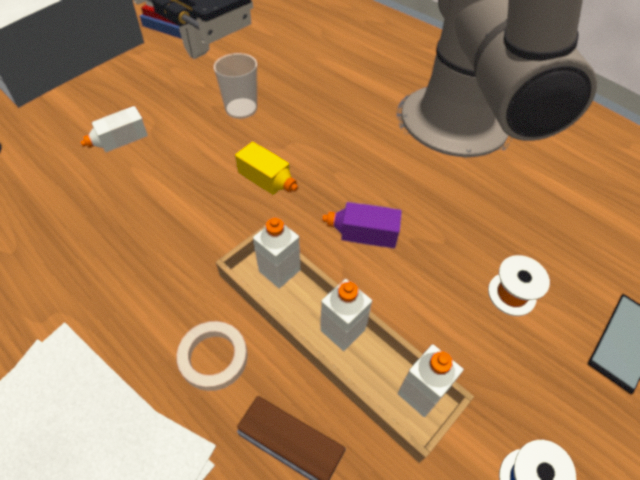

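All three bottles stand: the middle one at scene (346,313), with its neighbours at (277,253) and (431,382) as before. The stood-up bottle is within 5 mm of the row's line and midway between the neighbours, with the same top height and yaw. Handing in.

```bash
python3 -c "
from cell import hand_in
print(hand_in())"
```

```text
the job is handed in; nothing more can be done
None
```

The tipped bottle now stands upright on the tray floor in the middle of the row, and I handed the job in at about 15.5 s.

**How it was done:** I gripped the bottle, lifted it and leaned it more steeply on the far rail. Then I released it and pushed the cap side back with shut fingers until it tipped upright over its base edge.

**Last checks** (top and scene views agree to about 1 mm here):
- **Place:** the bottle is at about (0.494, 0.134). That is midway between its neighbours along the row and about 4 mm to the far side of their line.
- **Upright:** its top height and yaw match the neighbours' (top at about 125 mm).
- **Neighbours:** both are unmoved to within 1 mm in each view.
- **Robot:** the arm was clear of everything, and no force reading at the end of a move was over about 4 N.

**What did not work:** the bottle barely turned under its own weight in the pads. Drawing it against the near rail turned it only a few degrees and slid it up in the pads by about 4 mm. A quick upward jerk changed nothing.

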